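Reload the rice-cake cutter and hold the bar in its corner for the cut

TASK

Reload the lever cutter: lift the short leftover stub off its bed and set it down in the black baking tray, on the tray's floor next to the long bar, then bring the long bar over, lay it on the bed and push it snugly into the corner, its long side flush along the fence and its end up against the length stop. Do not let go: the program finishes while you are still holding the bar firmly pressed against both fence and stop, ready for the cut. Do not shift the length stop from its setting, touch the raised blade, drop either piece or disturb the jug, bowl and tub.

Things in the scene. Friction and masses are not known exactly. Their poses are not given: they have to be found in the camera images.
- cutter: lever cutter, fixed, on the left: steel base 250 (x) by 340 mm (y -160 to +180). Origin at table height; x away from the robot, y left at yaw 0. White bed, top at z 30 mm, x -122 to +50, y -143 to +142, crossed by the blade's plane at y +100; fence at its far side (+x), length stop near its left end (+y). Behind the stop a bracket with clamp knob, y 155 to 173, 94 mm high
- fence: low steel fence of the cutter, fixed: contact face looking along the cutter's -x, 14 mm high, y -155 to +80 mm; behind it a foot 28 mm wide, no higher. Origin on the contact face at bed height; axes as the cutter's. The bar's long side must lie flat along this face
- stop: length stop: steel plate 50 mm wide (x), 2 to 36 mm above the bed, looking along the cutter's -y, on two rods held by a clamp. Set 10 to 34 mm beyond the blade's plane, different each time; stays put below about 60 N. Origin at mid-width of the contact face, at bed height, 26 mm from the fence's face; axes as the cutter's. The bar's end must touch this face
- blade: steel blade with black handle, latched upright, fixed: 46 mm wide (x), handle 28 mm thick, 375 mm tall above its pivot, leaning 5 degrees away from the robot. Origin on the pivot: cutter x 100, y 100, z 85 mm, that is 50 mm behind the fence's face. Held between two steel cheeks, y 86 to 114, x 78 to 122, up to z 98 mm
- tray: black steel baking tray, fixed, mostly on the right of the work: 240 mm (x) by 300 mm (y), rim 21 mm high, floor 3 mm thick. Origin under its centre at table height. The bar starts in its far half (+x), the near half is free
- bar_center (a point): centre (half-way up) of the long bar of firm brown rice cake with dark beans, loose, about 0.5 kg: 54 mm wide (its x), 170 mm long (its y), 48 mm high, lying flat in the tray, about along the tray's y; its surface is grippy (friction about 1) and drags on bed, fence and stop when pushed along them; either end may face the stop
- stub_center (a point): centre (half-way up) of the short stub of the same bar, loose, about 0.14 kg: 54 mm (its x), 45 mm (its y), 48 mm high, left on the cutter's bed, 25 mm or more from the fence
- jug: steel measuring jug, 116 mm across, 135 mm high, with a handle at its -y side reaching 97 mm from the axis; bystander; origin under its centre
- bowl: yellow bowl, 130 mm across, 65 mm high; bystander; origin under its centre
- tub: white lidded food tub, 120 by 160 mm, 55 mm high; bystander; origin under its centre
Things that resemble listed ones, but are neither listed nor needed, are in the scene too. Leave any green or white look-alike of the part that bears bar_center alone.

How it is judged:
By the outcome, as a careful person would: the job done as asked, in the order asked, and still so for the second after the job is handed in, while the arm keeps its last pose, push and grip.
It also fails if it takes over 67 s, if anything falls off the work surface, if the arm or the gripper's body presses on something with over 40 N, if the wrist force passes 120 N, or if a joint passes its speed limit or range.

ROBOT

A 7-joint arm with a two-finger parallel gripper is mounted at the origin on the work surface. World frame = base frame: x ahead of the robot, y to its left, z up, the work surface at z = 0. Lengths are in m, angles in rad, forces in N, time in s.
With the tool pointing down it reaches from about 0.425 to 0.925 m from the base axis. Payload 6.8 kg.
Tool frame: the origin (TCP) lies between the finger pads; the fingertips stand 22 mm ahead of it and the grasp point (between the pads) lies 3 mm ahead of it; z points along the fingers, y is the direction in which the jaws open and shut (so a half turn about z gives the same grasp; the last joint's range is limited). The gripper opens to 85 mm and grips with 20 to 120 N. Pads are 22 mm wide; open, the fingers measure 114 mm over their backs; the gripper's body (76 mm by 85 mm) begins 54 mm behind the grasp point. The pads swing forward as they close: fully open they stand 13 mm farther back than shut.
Start: joints at [1.239, 0.477, 0.022, 1.555, -0.011, 1.109, -0.083], TCP at [0.15, -0.658, 0.227] pointing down, gripper open.
Joint ranges: [-2.96, 2.96], [-0.34, 2.1], [-1.41, 1.46], [0.24, 2.44], [-1.37, 4.51], [0.17, 1.92], [-2.96, 2.96]. Speed limits (rad/s): [2.39, 2.39, 3.14, 3.14, 3.14, 3.14, 3.14].

INTERFACE

Orientations are given as a unit quaternion [w, x, y, z].
In Python, from station import bot gives the robot as it stands. The module is installed in compiled form; this text tells all that it offers.
- The arm moves only by the tool drive_tool, never from a script. Its argument "series" is one flat list of numbers, 7 for each row, row after row: the opening, from -1 (shut) to 1 (fully open), then the shift along the tool's x, y, z in mm, then the turn, a rotation vector about the tool's x, y, z in rad. In form: [jaw, x, y, z, wx, wy, wz, jaw, x, y, z, wx, wy, wz, ...]. A call has 1 to 12 rows; each row shifts and turns the commanded pose from where the row before left it, along the tool's axes as they then stand; what a row does not reach is not made up. A row lasts 1/8 s, in which the tool goes at most 62.5 mm and 10.7 degrees, less where a joint would pass 70% of its speed; a pose out of reach is approached as far as the arm can. A call with a gripper value outside its range is refused whole. The fingers move at their own pace and stop on an object; "force" is the grip in N (left out, the last holds). Time passes only in rows, so rows that do not move let the fingers close. It gives the time, the measured TCP pose, the force and the opening at its end, in the units of the state.
- bot.get_obs(): the state, without advancing time (a new reading comes with each control period).
- bot.read_camera(name): name is "scene" or "top"; returns a dict with "pixels" (384x512x3 uint8, blue, green, red), "camera_matrix" (3x3 intrinsics, pixels), "rvec" (rotation vector, rad) and "tvec" (3), from world to camera coordinates, as OpenCV has them. Camera axes: x right, y down, z forward; pixel columns grow to the right and rows downward; lengths in m; the calibration is good to about 2 mm. A picture is of the moment at which its call begins. There is no depth.
- bot.hand_in(): hands the job in, once; it reports no verdict.
The state is a dict: "t": time; "q": joint angles; "joint_vel": joint speeds; "joint_torque": joint torques, N m; "eef_pos": TCP position; "tool_rot": TCP orientation; "contact_force": force on the tool from outside, world axes, zero at the start; "torque": the same for the moment, N m; "gripper_width": opening from 0.0 (shut) to 1.0 (fully open).
Only numpy, scipy, OpenCV 4.12 (cv2) and the standard library are available. Lean on these libraries where they do the work, as an engineer would, in place of code of your own. Each camera call takes 0.05 s, during which the arm holds its last target. There are 200 camera calls.

## Working session

There is one attempt and no reset: what is moved stays moved. The work goes in short steps, Python scripts to look and compute and a tool call to move; the robot and the scene stay as the last step left them, time stands still between calls to the robot, and variables do not carry over. Pictures are saved under pics/ and viewed, about 8 in all and at most 12, crops included, and the job is handed in when it is done.

Besides the shell and the picture viewer there is one more tool, called as name(argument=value, ...) on one line, values as JSON. drive_tool: Moves the arm, as the interface text tells. Its arguments: {"type":"object","properties":{"series":{"type":"array"},"force":{"type":"number"}},"required":["series"]}

```bash
mkdir -p pics
cat > h.py <<'E'
import numpy as np, cv2
from station import bot
def cam(n):
    c=bot.read_camera(n); np.savez(n+'.npz',**{k:np.array(v) for k,v in c.items()}); return c
def ray(c,uv,z):
    K=np.array(c['camera_matrix']);R,_=cv2.Rodrigues(np.array(c['rvec'],float));t=np.array(c['tvec'],float).ravel()
    d=R.T@np.linalg.inv(K)@np.array([uv[0],uv[1],1.]);o=-R.T@t
    return o+d*(z-o[2])/d[2]
def proj(c,P):
    return cv2.projectPoints(np.array(P,float).reshape(-1,3),np.array(c['rvec'],float),np.array(c['tvec'],float),np.array(c['camera_matrix'],float),None)[0].reshape(-1,2)
E
python3 - <<'E'
from h import *
a=cam('top');b=cam('scene')
for n,c in(('top',a),('scene',b)):
    cv2.imwrite(f'pics/{n}1.png',cv2.resize(c['pixels'],(800,600),interpolation=cv2.INTER_CUBIC))
    R=cv2.Rodrigues(np.array(c['rvec'],float))[0];print(n,-R.T@np.array(c['tvec']).ravel(),R.round(2).tolist(),c['camera_matrix'])
print(bot.get_obs())
E
```

```text
top [ 0.24192876 -0.10747626  1.26642427] [[0.01, -1.0, -0.01], [-0.97, -0.01, -0.23], [0.23, 0.01, -0.97]] [[387.19710485   0.         257.93501524]
 [  0.         387.19710485 194.44253289]
 [  0.           0.           1.        ]]
scene [1.40022647 0.78519786 0.95022506] [[-0.7, 0.72, -0.01], [0.42, 0.4, -0.82], [-0.58, -0.57, -0.58]] [[460.20668842   0.         257.25031209]
 [  0.         460.20668842 197.84452379]
 [  0.           0.           1.        ]]
{'t': 0.1, 'q': array([ 1.23890318,  0.47771646,  0.02235063,  1.55633758, -0.01148308,
        1.10933181, -0.08308729]), 'joint_vel': array([ 0.00017151, -0.00092626,  0.00082845, -0.00239952,  0.00343518,
       -0.00014126, -0.00142572]), 'joint_torque': array([ 2.83191177e-03, -5.97764969e+01,  1.61289018e+00, -2.81957889e+01,
        1.27759221e-02,  4.99271511e-03,  1.11973176e-05]), 'eef_pos': array([ 0.14966042, -0.65764106,  0.22573011]), 'tool_rot': array([-8.16489247e-04,  9.93743901e-01,  1.11679750e-01, -1.62125778e-04]), 'contact_force': array([ 0.39255103, -0.27402093, -0.86380391]), 'torque': array([-0.02403848, -0.06578971,  0.03653244]), 'gripper_width': 0.997907721693348}
```

View pics/top1.png

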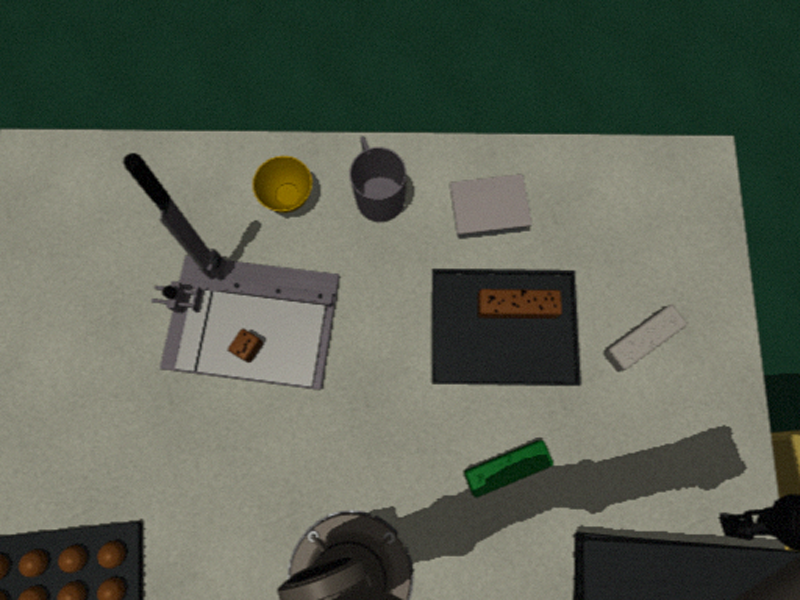

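View pics/scene1.png

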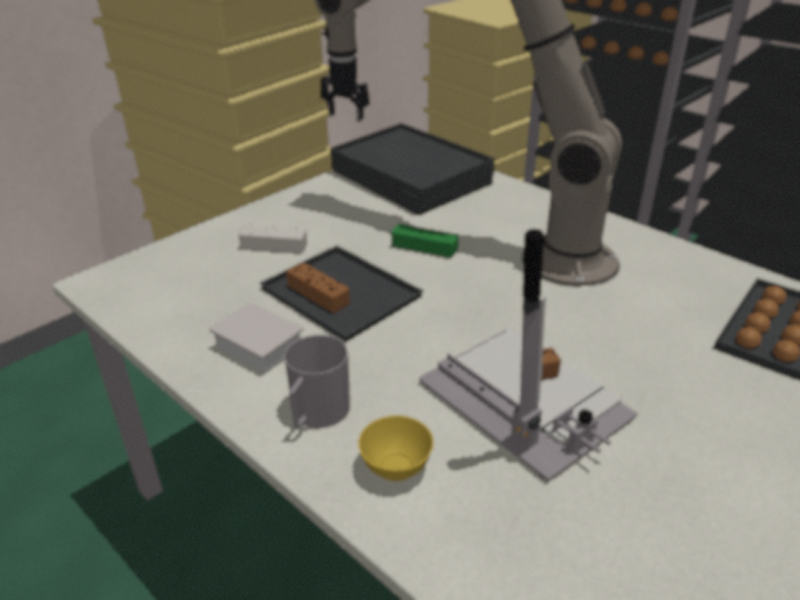

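The top view shows the cutter (display px 165–340, 255–390), the stub at (245,345), the bar at (520,303) and the tray at (432–580, 270–384). I'll enlarge the crops.

Run:
```python
import numpy as np,cv2
p=np.load('top.npz')['pixels']
def crop(n,x,y,w,h,s):
    im=cv2.resize(p[y:y+h,x:x+w],None,fx=s,fy=s,interpolation=cv2.INTER_CUBIC)
    im=cv2.convertScaleAbs(im,alpha=1.3,beta=10)
    for i in range(0,w,10):
        cv2.line(im,(i*s,0),(i*s,6),(0,255,255),1);cv2.putText(im,str(x+i),(i*s,18),0,.35,(0,0,255),1)
    for i in range(0,h,10):
        cv2.line(im,(0,i*s),(6,i*s),(0,255,255),1);cv2.putText(im,str(y+i),(8,i*s+4),0,.35,(0,0,255),1)
    cv2.imwrite(n,im)
crop('pics/cut.png',97,160,130,95,6)
crop('pics/tray.png',270,165,110,85,7)
```

```text
(no output)
```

View pics/cut.png

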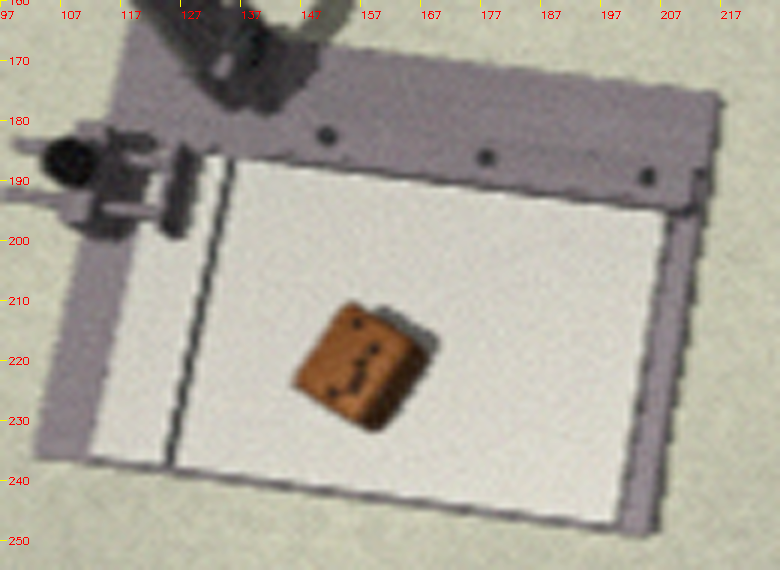

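View pics/tray.png

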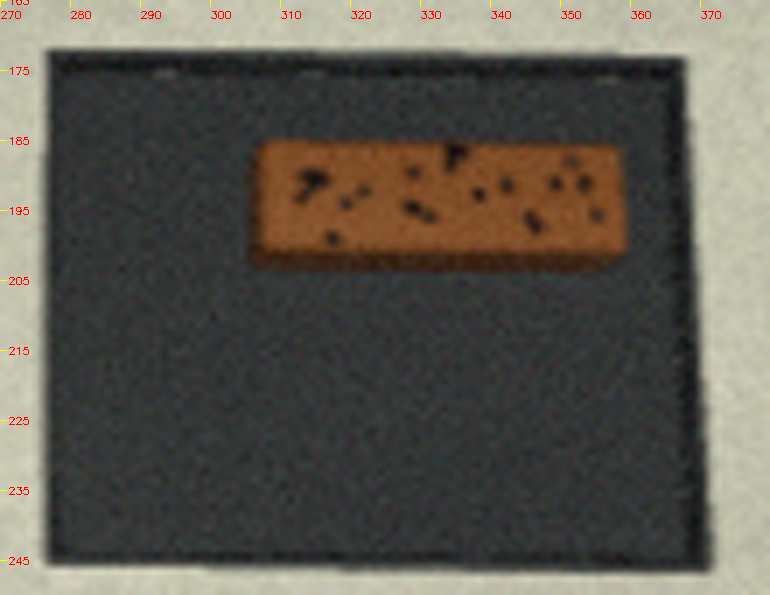

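Crop readings. Bed: near-left (90,457), near-right (617,525), far-right (668,211). Blade line: (233,160) to (168,467). Stop plate around (165–200, 145–238). The stub is near (358,365), and the bar's top face spans (262,142)–(625,252) in the tray crop. Next I'll fit the poses.

```bash
cat >> h.py <<'E'
from scipy.optimize import least_squares, minimize
def T(p,L):
    L=np.array(L,float).reshape(-1,3);c,s=np.cos(p[2]),np.sin(p[2]);o=L.copy()
    o[:,0]=p[0]+c*L[:,0]-s*L[:,1];o[:,1]=p[1]+s*L[:,0]+c*L[:,1];return o
def fitpts(c,L,uv,p0):
    r=least_squares(lambda p:(proj(c,T(p,L))-uv).ravel(),p0);return r.x,r.fun.reshape(-1,2)
def box(sx,sy,z0,z1): return [[a*sx/2,b*sy/2,z] for a in(-1,1) for b in(-1,1) for z in(z0,z1)]
def brown(c):
    h=cv2.cvtColor(c['pixels'],cv2.COLOR_BGR2HSV);return cv2.inRange(h,(3,110,35),(18,255,255))
def fitbox(c,m,B,p0,yaws):
    m=cv2.GaussianBlur(cv2.morphologyEx(m,cv2.MORPH_CLOSE,np.ones((5,5))),(3,3),0)/255.
    def f(p):
        h=cv2.convexHull(proj(c,T([p[0]/100,p[1]/100,p[2]/10],B)).astype(np.float32))
        a=np.zeros(m.shape,np.uint8);cv2.fillConvexPoly(a,np.round(h*64).astype(int),255,cv2.LINE_AA,6)
        return np.abs(a/255.-m).sum()/m.sum()
    rs=[minimize(f,[p0[0]*100,p0[1]*100,y*10],method='Nelder-Mead',options=dict(initial_simplex=np.array([p0[0]*100,p0[1]*100,y*10])+np.array([[0,0,0],[1,0,0],[0,1,0],[0,0,1.5]]),maxiter=300)) for y in yaws]
    r=min(rs,key=lambda r:r.fun);return np.array([r.x[0]/100,r.x[1]/100,r.x[2]/10]),r.fun
E
python3 - <<'E'
from h import *
c=dict(np.load('top.npz'));s=dict(np.load('scene.npz'))
u=lambda L,x,y,k:(np.array(L)+.5)/k-.5+[x,y]
uv=u([[90,457],[617,525],[668,211],[233,160],[168,467]],97,160,6)
cut,res=fitpts(c,[[-.122,.142,.03],[-.122,-.143,.03],[.05,-.143,.03],[.05,.1,.03],[-.122,.1,.03]],uv,[.5,.2,0])
print('cutter',cut,'deg',np.degrees(cut[2]),res.round(2).tolist())
uv=u([[47,50],[685,60],[708,569],[47,567]],270,165,7)
tr,res=fitpts(c,[[.12,.15,.021],[.12,-.15,.021],[-.12,-.15,.012],[-.12,.15,.012]],uv,[.5,-.2,0])
print('tray',tr,res.round(2).tolist())
m=brown(c);ms=np.zeros_like(m);ms[205:236,140:175]=m[205:236,140:175];mb=np.zeros_like(m);mb[180:210,300:365]=m[180:210,300:365]
g=ray(c,u([358,365],97,160,6)[0] if 0 else (np.array([358,365])+.5)/6-.5+[97,160],.07)
st=fitbox(c,ms,box(.054,.045,.03,.078),g,np.linspace(-1.5,1.5,9));print('stub',st)
g=ray(c,(np.array([440,200])/7+[270,165]),.05)
b=fitbox(c,mb,box(.054,.17,.003,.051),g,[-.1,0,.1]);print('bar',b)
m2=brown(s);m3=np.zeros_like(m2);m3[160:205,175:230]=m2[160:205,175:230]
print('bar scene',fitbox(s,m3,box(.054,.17,.003,.051),b[0][:2],[-.1,0,.1]))
e=(np.array([[196,150],[188,238]])+.5)/6-.5+[97,160]
for z in(.032,.066):
  for q in e:
    P=ray(c,q,z)-[*cut[:2],0];C,S=np.cos(cut[2]),np.sin(cut[2]);print('stop z',z,C*P[0]+S*P[1],-S*P[0]+C*P[1])
# overlay on scene & top
for n,k in(('top',c),('scene',s)):
    im=cv2.resize(k['pixels'],None,fx=4,fy=4,interpolation=cv2.INTER_CUBIC)
    def dr(P,col):cv2.polylines(im,[np.round((proj(k,P)+.5)*4-.5).astype(int)],True,col,1)
    dr(T(cut,[[-.122,-.143,.03],[-.122,.142,.03],[.05,.142,.03],[.05,-.143,.03]]),(255,0,0));dr(T(cut,[[.05,-.155,.044],[.05,.08,.044],[.078,.08,.044],[.078,-.155,.044]]),(0,255,0))
    for d in(.11,.134):dr(T(cut,[[-.001,d,.032],[.049,d,.032],[.049,d,.066],[-.001,d,.066]]),(0,0,255))
    for p,ly,z in((st[0],.0225,.03),(b[0],.085,.003)):
        for zz in(z,z+.048):dr(T(p,[[-.027,-ly,zz],[.027,-ly,zz],[.027,ly,zz],[-.027,ly,zz]]),(255,255,0))
    if n=='top':A=im[640:1020,380:900]
    else:A=np.hstack([im[800:1240,1060:1640]])
    cv2.imwrite(f'pics/ov_{n}.png',cv2.convertScaleAbs(A,alpha=1.3,beta=10))
E
```

```text
cutter [ 0.50121488  0.21572561 -0.11258974] deg -6.450917083580752 [[0.18, 0.08], [-0.01, -0.02], [-0.06, 0.16], [-0.12, -0.28], [0.01, 0.06]]
tray [ 0.49716457 -0.3097386   0.00350316] [[0.73, 0.93], [-0.73, 0.28], [-0.68, -0.2], [0.68, -0.85]]
stub (array([ 0.44203978,  0.22126314, -0.57102409]), np.float64(0.4514655676191062))
bar (array([ 0.54341882, -0.3393475 ,  0.04368981]), np.float64(0.15135830315981086))
bar scene (array([ 0.54178299, -0.34229862, -0.11191174]), np.float64(0.253423572285475))
stop z 0.032 0.05170652315871553 0.12009041395454699
stop z 0.032 0.002338692578309938 0.1143152521475727
stop z 0.066 0.04418616553971297 0.10713471745195538
stop z 0.066 -0.0038219167878981606 0.10151862210758061
```

View pics/ov_scene.png

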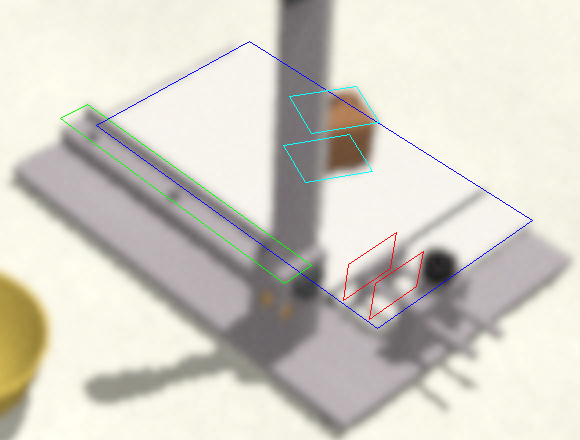

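View pics/ov_top.png

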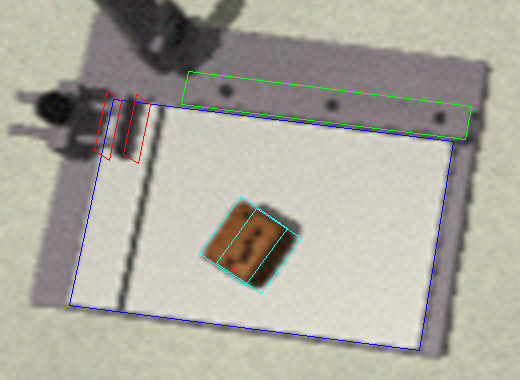

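The top overlay matches the bed, but the scene overlay is a few pixels off and the stub fit is poor because the mask missed its dark sides. I'll look closer in the scene camera.

Run:
```python
import numpy as np,cv2
p=np.load('scene.npz')['pixels']
x,y,w,h,s=265,200,135,100,5
im=cv2.resize(p[y:y+h,x:x+w],None,fx=s,fy=s,interpolation=cv2.INTER_CUBIC)
im=(255*np.clip((im/255.),0,1)**1.3).astype(np.uint8)
x2,y2,w2,h2=160,150,80,60
for i in range(0,w,10):cv2.putText(im,str(x+i),(i*s,10),0,.35,(0,0,255),1);cv2.line(im,(i*s,12),(i*s,16),(0,0,255),1)
for i in range(0,h,10):cv2.putText(im,str(y+i),(6,i*s+4),0,.35,(0,0,255),1);cv2.line(im,(0,i*s),(4,i*s),(0,0,255),1)
cv2.imwrite('pics/sc2.png',im)
```

```text
(no output)
```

View pics/sc2.png

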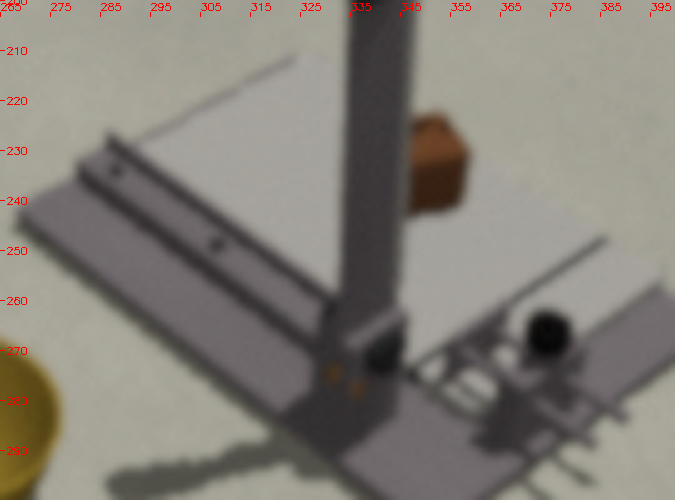

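Run:
```python
from h import *
c=dict(np.load('top.npz'));s=dict(np.load('scene.npz'))
t6=lambda L:(np.array(L,float)+.5)/6-.5+[97,160]
s5=lambda L:(np.array(L,float)+.5)/5-.5+[265,200]
def joint(Lt,ut,Ls,us,p0):
    f=lambda p:np.r_[(proj(c,T(p,Lt))-ut).ravel(),(proj(s,T(p,Ls))-us).ravel()]
    r=least_squares(f,p0,loss='soft_l1');return r.x,f(r.x).reshape(-1,2).round(1).tolist()
Lt=[[-.122,.142,.03],[-.122,-.143,.03],[.05,-.143,.03],[.05,.1,.03],[-.122,.1,.03]];ut=t6([[90,457],[617,525],[668,211],[233,160],[168,467]])
Ls=[[-.122,-.143,.03],[-.122,.142,.03],[-.122,.1,.03],[.05,-.155,.044],[.078,-.155,.044]];us=s5([[300,55],[660,287],[605,240],[110,137],[80,168]])
print('cut',joint(Lt,ut,Ls,us,[.5,.21,-.11]))
print('cut scene',fitpts(s,Ls,us,[.5,.21,-.11]))
A,D,C=[.027,.0225,.078],[-.027,.0225,.078],[-.027,-.0225,.078]
ut=t6([[352,303],[293,383]]);us=s5([[467,152],[440,115],[463,198]]);Ls=[D,C,[-.027,.0225,.03]]
print('stub',joint([A,D],ut,Ls,us,[.45,.22,-.6]),fitpts(c,[A,D],ut,[.45,.22,-.6])[0])
ub=(np.array([[262,142],[622,147],[627,252],[257,252]])+.5)/7-.5+[270,165]
print('bar',fitpts(c,[[.027,.085,.051],[.027,-.085,.051],[-.027,-.085,.051],[-.027,.085,.051]],ub,[.54,-.34,0]))
```

```text
cut (array([ 0.50265586,  0.21668194, -0.10662932]), [[0.1, -0.1], [-0.0, -0.7], [-0.4, -0.5], [-0.5, -0.5], [-0.1, -0.2], [1.9, -0.4], [0.9, -2.3], [0.3, -0.2], [-0.6, -0.9], [-1.2, -3.4]])
cut scene (array([ 0.50789417,  0.22101918, -0.08989936]), array([[ 1.05365655,  0.86779296],
       [ 1.21581244, -1.45159247],
       [ 0.40973219,  0.73660424],
       [-1.04957891,  0.93821038],
       [-1.65042679, -1.50469315]]))
stub (array([ 0.44077348,  0.21811556, -0.54758331]), [[0.3, -0.9], [-0.1, 0.2], [0.8, -0.7], [0.0, -2.3], [-0.2, 2.4]]) [ 0.43915895  0.2185547  -0.56916479]
bar (array([ 0.54191212, -0.3379128 ,  0.0026949 ]), array([[-0.80740091, -0.35310148],
       [ 0.24226191, -0.55945253],
       [ 0.35573859,  0.70273603],
       [ 0.20241386,  0.17186543]]))
```

Estimates: cutter at (0.502, 0.216) with yaw −0.11, stub at (0.440, 0.219) with yaw −0.56, bar at (0.542, −0.338) with yaw 0, and tray at (0.497, −0.310). I'll start moving towards the stub over the tray.

drive_tool(series=[1, 42, -27, 0, 0, 0, 0, 1, 42, -27, 0, 0, 0, 0, 1, 42, -27, 0, 0, 0, 0, 1, 42, -27, 0, 0, 0, 0, 1, 42, -27, 0, 0, 0, 0, 1, 42, -27, 0, 0, 0, 0, 1, 42, -27, 0, 0, 0, 0, 1, 42, -27, 0, 0, 0, 0, 1, 42, -27, 0, 0, 0, 0, 1, 42, -27, 0, 0, 0, 0], force=60)

```text
t: 1.35
eef_pos: [0.5001, -0.3004, 0.2263]
tool_rot: [-0.0, 0.994, 0.112, -0.0]
contact_force: [-0.1, 0.2, -0.4]
gripper_width: 0.999
```

drive_tool(series=[1, 5, -43, 0, 0, 0, 0, 1, 5, -43, 0, 0, 0, 0, 1, 5, -43, 0, 0, 0, 0, 1, 5, -43, 0, 0, 0, 0, 1, 5, -43, 0, 0, 0, 0, 1, 5, -43, 0, 0, 0, 0, 1, 5, -43, 0, 0, 0, 0, 1, 5, -43, 0, 0, 0, 0, 1, 5, -43, 0, 0, 0, 0, 1, 5, -43, 0, 0, 0, 0, 1, 5, -43, 0, 0, 0, 0, 1, 5, -43, 0, 0, 0, 0])

```text
t: 2.85
eef_pos: [0.4429, 0.2158, 0.2264]
tool_rot: [0.0, 0.994, 0.112, -0.0]
contact_force: [0.4, 0.9, 0.9]
gripper_width: 0.999
```

drive_tool(series=[1, 0, 0, 0, 0, 0, -0.157, 1, 0, 0, 0, 0, 0, -0.157, 1, 0, 0, 0, 0, 0, -0.157, 1, 0, 0, 0, 0, 0, -0.157, 1, 0, 0, 0, 0, 0, -0.157, 1, 0, 0, 0, 0, 0, 0])

```text
t: 3.6
eef_pos: [0.4433, 0.2145, 0.2263]
tool_rot: [-0.0, 0.876, 0.483, -0.0]
contact_force: [-0.2, -0.2, -0.2]
gripper_width: 0.998
```

drive_tool(series=[1, 2, -5, 40, 0, 0, 0, 1, 0, 0, 40, 0, 0, 0, 1, 0, 0, 40, 0, 0, 0, 1, 0, 0, 25, 0, 0, 0, 1, 0, 0, 18, 0, 0, 0, 1, 0, 0, 0, 0, 0, 0])

```text
t: 4.35
eef_pos: [0.4396, 0.2187, 0.0627]
tool_rot: [-0.0, 0.876, 0.483, -0.001]
contact_force: [-0.4, -0.5, -0.1]
gripper_width: 1.001
```

drive_tool(series=[-1, 0, 0, 0, 0, 0, 0, -1, 0, 0, 0, 0, 0, 0, -1, 0, 0, 0, 0, 0, 0, -1, 0, 0, 0, 0, 0, 0, -1, 0, 0, 0, 0, 0, 0, -1, 0, 0, 0, 0, 0, 0], force=35)

```text
t: 5.1
eef_pos: [0.4411, 0.2196, 0.0649]
tool_rot: [0.0, 0.876, 0.483, 0.001]
contact_force: [-1.3, -0.7, 5.4]
gripper_width: 0.622
```

drive_tool(series=[-1, 0, 0, -20, 0, 0, 0, -1, 0, 0, -40, 0, 0, 0, -1, 0, 0, -40, 0, 0, 0, -1, 0, 0, -35, 0, 0, 0, -1, 0, 0, 0, 0, 0, -0.14, -1, 0, 0, 0, 0, 0, -0.14, -1, 0, 0, 0, 0, 0, -0.14, -1, 0, 0, 0, 0, 0, -0.143, -1, 0, 0, 0, 0, 0, 0])

```text
t: 6.22
eef_pos: [0.4403, 0.2189, 0.1989]
tool_rot: [0.0, 0.707, 0.707, 0.0]
contact_force: [0.4, 0.2, -0.8]
gripper_width: 0.616
```

drive_tool(series=[-1, -40, 4, 0, 0, 0, 0, -1, -44, 5, 0, 0, 0, 0, -1, -44, 5, 0, 0, 0, 0, -1, -44, 5, 0, 0, 0, 0, -1, -44, 5, 0, 0, 0, 0, -1, -44, 5, 0, 0, 0, 0, -1, -44, -5, 0, 0, 0, 0, -1, -44, -5, 0, 0, 0, 0, -1, -44, -5, 0, 0, 0, 0, -1, -44, -5, 0, 0, 0, 0, -1, -44, -5, 0, 0, 0, 0, -1, -44, -5, 0, 0, 0, 0])

```text
t: 7.72
eef_pos: [0.4395, -0.3063, 0.199]
tool_rot: [0.0, 0.708, 0.706, 0.0]
contact_force: [0.8, -1.0, -1.0]
gripper_width: 0.617
```

drive_tool(series=[-1, -6, -3, 0, 0, 0, 0, -1, 0, 0, 0, 0, 0, 0, -1, 0, 0, 0, 0, 0, 0])

```text
t: 8.1
eef_pos: [0.4373, -0.3093, 0.1988]
tool_rot: [-0.0, 0.706, 0.708, 0.0]
contact_force: [0.1, -0.9, -1.2]
gripper_width: 0.617
```

Run:
```python
from h import *
a=cam('top');b=cam('scene')
A=cv2.resize(a['pixels'][150:290,250:390],(560,560),interpolation=cv2.INTER_CUBIC)
B=cv2.resize(b['pixels'][110:240,150:280],(560,560),interpolation=cv2.INTER_CUBIC)
cv2.imwrite('pics/g1.png',cv2.resize(np.hstack([A,B]),(800,400)))
o=bot.get_obs();print(o['eef_pos'],o['gripper_width'],o['q'].round(2),o['contact_force'])
```

```text
[ 0.43729516 -0.30949293  0.19877014] 0.6134404650031493 [ 0.87  0.31 -0.45  1.89  0.16  0.97  0.35] [-0.56524881  0.06984226 -1.83640027]
```

View pics/g1.png

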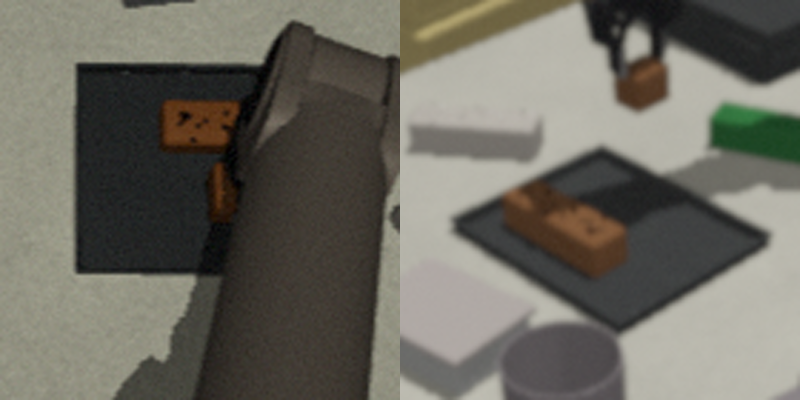

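The stub is held level, left of the arm at about (220,190) in the left panel, with the near half of the tray free below it. Lowering now.

drive_tool(series=[-1, 0, 0, 40, 0, 0, 0, -1, 0, 0, 40, 0, 0, 0, -1, 0, 0, 40, 0, 0, 0, -1, 0, 0, 25, 0, 0, 0, -1, 0, 0, 8, 0, 0, 0, -1, 0, 0, 3, 0, 0, 0, -1, 0, 0, 0, 0, 0, 0])

```text
t: 9.07
eef_pos: [0.4375, -0.3111, 0.0435]
tool_rot: [0.001, 0.707, 0.707, 0.0]
contact_force: [-0.4, -0.4, -1.1]
gripper_width: 0.613
```

drive_tool(series=[-1, 0, 0, 2, 0, 0, 0, -1, 0, 0, 1, 0, 0, 0, -1, 0, 0, 0, 0, 0, 0])

```text
t: 9.45
eef_pos: [0.4368, -0.311, 0.0398]
tool_rot: [0.0, 0.707, 0.707, 0.0]
contact_force: [0.1, 0.0, -1.3]
gripper_width: 0.613
```

drive_tool(series=[-1, 0, 0, 1.5, 0, 0, 0, -1, 0, 0, 1, 0, 0, 0, -1, 0, 0, 0, 0, 0, 0])

```text
t: 9.82
eef_pos: [0.4369, -0.3111, 0.0379]
tool_rot: [0.0, 0.707, 0.707, -0.0]
contact_force: [-2.4, 1.2, 7.6]
gripper_width: 0.614
```

drive_tool(series=[0.7, 0, 0, 0, 0, 0, 0, 1, 0, 0, 0, 0, 0, 0, 1, 0, 0, 0, 0, 0, 0, 1, 0, 0, -20, 0, 0, 0, 1, 0, 0, -40, 0, 0, 0, 1, 0, 0, -40, 0, 0, 0, 1, -15, 35, -10, 0, 0, 0, 1, -16, 35, 0, 0, 0, 0, 1, -16, 35, 0, 0, 0, 0, 1, 0, 0, 0, 0, 0, 0])

```text
t: 11.08
eef_pos: [0.544, -0.3581, 0.1467]
tool_rot: [0.0, 0.707, 0.708, 0.001]
contact_force: [0.0, 1.2, -0.7]
gripper_width: 0.996
```

Run:
```python
from h import *
a=cam('top');b=cam('scene')
A=cv2.resize(a['pixels'][150:270,250:390],(560,480),interpolation=cv2.INTER_CUBIC)
B=cv2.resize(b['pixels'][120:240,150:280],(520,480),interpolation=cv2.INTER_CUBIC)
cv2.imwrite('pics/g2.png',cv2.resize(np.hstack([A,B]),(800,356)))
o=bot.get_obs();print(o['eef_pos'],o['gripper_width'],o['q'].round(2),o['contact_force'])
```

```text
[ 0.54131118 -0.35737296  0.14640454] 1.000204159467103 [ 0.78  0.55 -0.41  1.67  0.25  0.98  0.29] [-0.19381065  0.42776817 -0.78559038]
```

View pics/g2.png

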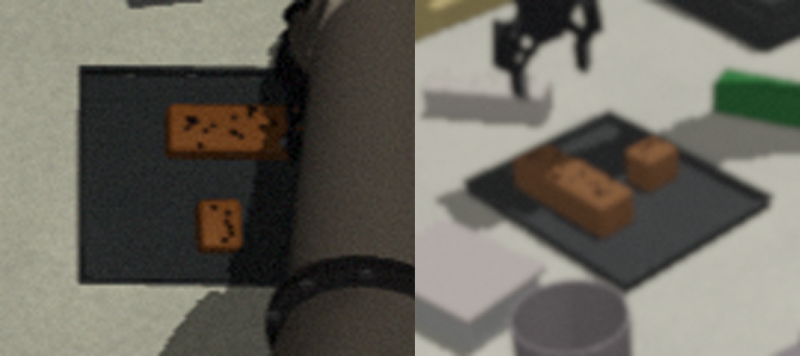

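The stub stands flat in the tray's near half (left panel 220,225), and the bar is undisturbed. Gripping the bar high, so the fingertips clear the 14 mm fence.

drive_tool(series=[1, 0, 0, 40, 0, 0, 0, 1, 0, 0, 35, 0, 0, 0, 1, 0, 0, 20, 0, 0, 0, 1, 0, 0, 4, 0, 0, 0, 1, 0, 0, 0, 0, 0, 0, -1, 0, 0, 0, 0, 0, 0, -1, 0, 0, 0, 0, 0, 0, -1, 0, 0, 0, 0, 0, 0, -1, 0, 0, 0, 0, 0, 0, -1, 0, 0, 0, 0, 0, 0, -1, 0, 0, 0, 0, 0, 0], force=90)

```text
t: 12.55
eef_pos: [0.5418, -0.3578, 0.0481]
tool_rot: [-0.0, 0.707, 0.707, -0.0]
contact_force: [0.8, -0.0, 0.0]
gripper_width: -0.001
```

drive_tool(series=[-1, 0, 0, -10, 0, 0, 0, -1, 0, 0, -30, 0, 0, 0, -1, 0, 0, -40, 0, 0, 0, -1, 0, 0, -40, 0, 0, 0, -1, 0, 0, -20, 0, 0, 0, -1, 0, 0, 0, 0, 0, 0, -1, 0, 0, 0, 0, 0, 0])

```text
t: 13.42
eef_pos: [0.5408, -0.3574, 0.1864]
tool_rot: [-0.001, 0.707, 0.707, -0.0]
contact_force: [-0.1, 0.4, -0.8]
gripper_width: -0.002
```

The jaws shut fully, so the grasp missed. Looking.

Run:
```python
from h import *
a=cam('top');b=cam('scene')
A=cv2.resize(a['pixels'][150:270,250:390],(560,480),interpolation=cv2.INTER_CUBIC)
B=cv2.resize(b['pixels'][110:230,150:280],(520,480),interpolation=cv2.INTER_CUBIC)
cv2.imwrite('pics/g3.png',cv2.resize(np.hstack([A,B]),(800,356)))
o=bot.get_obs();print(o['eef_pos'],o['gripper_width'])
```

```text
[ 0.54086096 -0.35735924  0.18615057] -0.003314716175869499
```

View pics/g3.png

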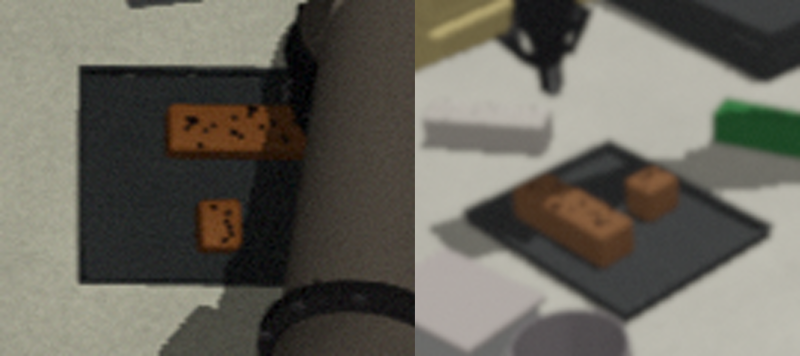

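Run:
```python
from h import *
s=dict(np.load('scene.npz'));o=bot.get_obs();e=o['eef_pos']
for d in (0,.01,.022,.03): print(d,proj(s,[e[0],e[1],e[2]-d])[0])
# pixel darkness profile along projected axis
P=np.array([[e[0],e[1],e[2]-d] for d in np.arange(-.02,.06,.004)])
uv=proj(s,P);g=cv2.cvtColor(s['pixels'],cv2.COLOR_BGR2GRAY)
print([(round(-.02*1000+4*i),int(g[int(round(v)),int(round(u))-3:int(round(u))+4].min())) for i,(u,v) in enumerate(uv)])
```

```text
0 [196.46027262 142.81566867]
0.01 [196.70123474 145.35987089]
0.022 [196.98810589 148.38880435]
0.03 [197.17798431 150.39363858]
[(-20, 33), (-16, 42), (-12, 63), (-8, 96), (-4, 135), (0, 166), (4, 178), (8, 182), (12, 180), (16, 173), (20, 164), (24, 155), (28, 143), (32, 136), (36, 130), (40, 123), (44, 126), (48, 125), (52, 128), (56, 138)]
```

The fingertips appear about 30 mm higher than the reported TCP implies. In the image they end behind the TCP, not 22 mm ahead of it, which explains the miss. I'll measure the true tip height by gently touching the bar's top (z 51 mm) with the shut fingers.

drive_tool(series=[-1, 0, 0, 40, 0, 0, 0, -1, 0, 0, 40, 0, 0, 0, -1, 0, 0, 40, 0, 0, 0, -1, 0, 0, 17, 0, 0, 0, -1, 0, 0, 2, 0, 0, 0, -1, 0, 0, 0, 0, 0, 0, -1, 0, 0, 0, 0, 0, 0])

```text
t: 14.4
eef_pos: [0.5425, -0.3582, 0.0502]
tool_rot: [0.001, 0.707, 0.707, 0.0]
contact_force: [0.1, -0.2, -0.5]
gripper_width: -0.0
```

drive_tool(series=[-1, 0, 0, 1.5, 0, 0, 0, -1, 0, 0, 0, 0, 0, 0])

```text
t: 14.65
eef_pos: [0.5418, -0.3579, 0.0478]
tool_rot: [0.0, 0.707, 0.707, -0.0]
contact_force: [0.2, -0.1, -0.0]
gripper_width: 0.005
```

drive_tool(series=[-1, 0, 0, 1.5, 0, 0, 0, -1, 0, 0, 0, 0, 0, 0])

```text
t: 14.9
eef_pos: [0.5419, -0.3579, 0.0465]
tool_rot: [0.0, 0.707, 0.707, -0.0]
contact_force: [-1.0, 0.1, 3.3]
gripper_width: -0.001
```

The shut tips touched 51 mm at a TCP z of about 47 mm, so they sit about 26 mm higher than documented. I'll regrip with the TCP at 16 mm.

drive_tool(series=[-1, 0, 0, -30, 0, 0, 0, 1, 0, 0, 0, 0, 0, 0, 1, 0, 0, 0, 0, 0, 0, 1, 0, 0, 0, 0, 0, 0, 1, 0, 0, 0, 0, 0, 0, 1, 0, 0, 0, 0, 0, 0, 1, 0, 0, 25, 0, 0, 0, 1, 0, 0, 25, 0, 0, 0, 1, 0, 0, 7, 0, 0, 0, 1, 0, 0, 3, 0, 0, 0, 1, 0, 0, 0, 0, 0, 0])

```text
t: 16.27
eef_pos: [0.5423, -0.358, 0.0168]
tool_rot: [0.001, 0.707, 0.707, 0.0]
contact_force: [-0.1, 0.0, -0.4]
gripper_width: 1.001
```

drive_tool(series=[-1, 0, 0, 0, 0, 0, 0, -1, 0, 0, 0, 0, 0, 0, -1, 0, 0, 0, 0, 0, 0, -1, 0, 0, 0, 0, 0, 0, -1, 0, 0, 0, 0, 0, 0, -1, 0, 0, 0, 0, 0, 0], force=80)

```text
t: 17.02
eef_pos: [0.5427, -0.3582, 0.0172]
tool_rot: [0.001, 0.707, 0.707, 0.0]
contact_force: [0.5, -0.0, 6.4]
gripper_width: 0.616
```

drive_tool(series=[-1, 0, 0, -15, 0, 0, 0, -1, 0, 0, -35, 0, 0, 0, -1, 0, 0, -40, 0, 0, 0, -1, 0, 0, -40, 0, 0, 0, -1, 0, 0, -20, 0, 0, 0, -1, 0, 0, 0, 0, 0, 0.055, -1, 0, 0, 0, 0, 0, 0.056, -1, 0, 0, 0, 0, 0, 0])

```text
t: 18.02
eef_pos: [0.5408, -0.3574, 0.165]
tool_rot: [-0.001, 0.745, 0.667, -0.001]
contact_force: [-0.4, 0.3, -6.4]
gripper_width: 0.62
```

Run:
```python
from h import *
o=bot.get_obs();e=o['eef_pos'];q=o['tool_rot'];psi=2*np.arctan2(q[2],q[1])
print(e,o['gripper_width'],psi,o['contact_force'],o['torque'])
d=np.array([.493,.199])-e[:2];print(d@[np.cos(psi),np.sin(psi)],d@[np.sin(psi),-np.cos(psi)])
```

```text
[ 0.54079038 -0.35737938  0.16496147] 0.6195221124719195 1.4613479512884653 [-0.39386538  0.27547457 -6.36059454] [-0.09645594  0.01165973  0.01032133]
0.5478301472724258 -0.10827774187406897
```

drive_tool(series=[-1, 25, -9, 0, 0, 0, 0, -1, 45, -9, 0, 0, 0, 0, -1, 50, -9, 0, 0, 0, 0, -1, 52, -9, 0, 0, 0, 0, -1, 52, -9, 0, 0, 0, 0, -1, 52, -9, 0, 0, 0, 0, -1, 52, -9, 0, 0, 0, 0, -1, 52, -9, 0, 0, 0, 0, -1, 52, -9, 0, 0, 0, 0, -1, 50, -9, 0, 0, 0, 0, -1, 41, -9, 0, 0, 0, 0, -1, 25, -9, 0, 0, 0, 0])

```text
t: 19.52
eef_pos: [0.4936, 0.2013, 0.1658]
tool_rot: [-0.0, 0.744, 0.669, -0.0]
contact_force: [0.6, -0.2, -5.4]
gripper_width: 0.617
```

drive_tool(series=[-1, 0, 0, 0, 0, 0, 0, -1, 0, 0, 25, 0, 0, 0, -1, 0, 0, 30, 0, 0, 0, -1, 0, 0, 25, 0, 0, 0, -1, 0, 0, 0, 0, 0, 0, -1, 0, 0, 0, 0, 0, 0])

```text
t: 20.27
eef_pos: [0.4953, 0.1985, 0.0868]
tool_rot: [0.0, 0.745, 0.667, 0.0]
contact_force: [0.9, -0.5, -4.7]
gripper_width: 0.619
```

Run:
```python
from h import *
a=cam('top');b=cam('scene');o=bot.get_obs();e=o['eef_pos'];q=o['tool_rot'];psi=2*np.arctan2(q[2],q[1]);print(e,psi,o['gripper_width'],o['contact_force'])
# predicted bar at its held pose
z0=e[2]-.0142;yaw=psi-np.pi/2;ctr=e[:2]+.02*np.array([np.cos(psi),np.sin(psi)])
def ov(k,x,y,w,h,s):
    im=cv2.resize(k['pixels'],None,fx=s,fy=s,interpolation=cv2.INTER_CUBIC)
    for zz in(z0,z0+.048):cv2.polylines(im,[np.round((proj(k,T([*ctr,yaw],[[-.027,-.085,zz],[.027,-.085,zz],[.027,.085,zz],[-.027,.085,zz]]))+.5)*s).astype(int)],True,(255,255,0),1)
    cu=[.502,.216,-.111]
    cv2.polylines(im,[np.round((proj(k,T(cu,[[-.122,-.143,.03],[-.122,.142,.03],[.05,.142,.03],[.05,-.143,.03]]))+.5)*s).astype(int)],True,(255,0,0),1)
    return im[y*s:(y+h)*s,x*s:(x+w)*s]
A=ov(a,95,150,130,110,4);B=ov(b,255,190,130,110,4)
cv2.imwrite('pics/g4.png',cv2.resize(np.hstack([A,B]),(800,340)))
```

```text
[0.49560922 0.19893004 0.0873278 ] 1.4605926446827953 0.6176531541464709 [ 0.79721009  0.09409624 -5.33881399]
```

View pics/g4.png

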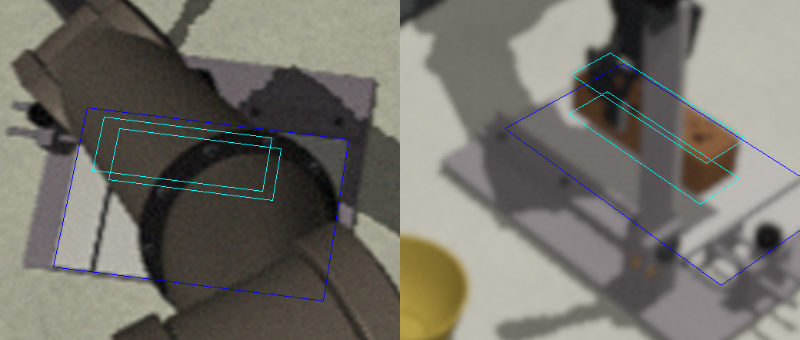

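The bar is held level over the bed, matching the prediction in both views (right panel 570–740, 55–200). Lowering in steps.

drive_tool(series=[-1, 0, 0, 20, 0, 0, 0, -1, 0, 0, 14, 0, 0, 0, -1, 0, 0, 4, 0, 0, 0, -1, 0, 0, 2, 0, 0, 0, -1, 0, 0, 0, 0, 0, 0, -1, 0, 0, 0, 0, 0, 0])

```text
t: 21.12
eef_pos: [0.495, 0.1989, 0.0465]
tool_rot: [0.0, 0.745, 0.667, 0.0]
contact_force: [0.4, 1.0, -5.4]
gripper_width: 0.618
```

drive_tool(series=[-1, 0, 0, 1.5, 0, 0, 0, -1, 0, 0, 0, 0, 0, 0, -1, 0, 0, 0, 0, 0, 0])

```text
t: 21.5
eef_pos: [0.4947, 0.1987, 0.0446]
tool_rot: [0.0, 0.745, 0.667, -0.0]
contact_force: [0.6, -0.8, -5.6]
gripper_width: 0.619
```

drive_tool(series=[-1, 0, 8, 0, 0, 0, 0, -1, 0, 8, 0, 0, 0, 0, -1, 0, 4, 0, 0, 0, 0, -1, 0, 2, 0, 0, 0, 0, -1, 0, 0, 0, 0, 0, 0, -1, 0, 0, 0, 0, 0, 0])

```text
t: 22.25
eef_pos: [0.5162, 0.1964, 0.0445]
tool_rot: [-0.0, 0.745, 0.667, -0.0]
contact_force: [-0.8, -0.3, -6.5]
gripper_width: 0.614
```

drive_tool(series=[-1, 0, 2, 0, 0, 0, 0, -1, 0, 0, 0, 0, 0, 0])

```text
t: 22.5
eef_pos: [0.5187, 0.1961, 0.0447]
tool_rot: [0.0, 0.745, 0.667, 0.0]
contact_force: [-0.2, 0.2, -5.8]
gripper_width: 0.617
```

drive_tool(series=[-1, 0, 2, 0, 0, 0, 0, -1, 0, 0, 0, 0, 0, 0])

```text
t: 22.75
eef_pos: [0.5207, 0.1959, 0.0446]
tool_rot: [0.0, 0.745, 0.667, 0.0]
contact_force: [0.4, 0.1, -5.5]
gripper_width: 0.619
```

Next I'll approach the stop while still just clear of the fence.

drive_tool(series=[-1, 8, 0, 0, 0, 0, 0, -1, 8, 0, 0, 0, 0, 0, -1, 4, 0, 0, 0, 0, 0, -1, 2, 0, 0, 0, 0, 0, -1, 0, 0, 0, 0, 0, 0, -1, 0, 0, 0, 0, 0, 0])

```text
t: 23.5
eef_pos: [0.5229, 0.2174, 0.0445]
tool_rot: [0.0, 0.745, 0.667, -0.0]
contact_force: [0.2, -0.0, -5.6]
gripper_width: 0.617
```

drive_tool(series=[-1, 2, 0, 0, 0, 0, 0, -1, 0, 0, 0, 0, 0, 0])

```text
t: 23.75
eef_pos: [0.5232, 0.2199, 0.0446]
tool_rot: [-0.0, 0.745, 0.667, 0.0]
contact_force: [-0.2, -0.6, -5.6]
gripper_width: 0.618
```

drive_tool(series=[-1, 2, 0, 0, 0, 0, 0, -1, 0, 0, 0, 0, 0, 0])

```text
t: 24.0
eef_pos: [0.5234, 0.222, 0.0447]
tool_rot: [-0.0, 0.745, 0.667, 0.0]
contact_force: [-0.1, 0.4, -5.5]
gripper_width: 0.619
```

drive_tool(series=[-1, 2, 0, 0, 0, 0, 0, -1, 0, 0, 0, 0, 0, 0])

```text
t: 24.25
eef_pos: [0.5236, 0.224, 0.0447]
tool_rot: [-0.0, 0.745, 0.667, 0.0]
contact_force: [0.3, 0.8, -5.8]
gripper_width: 0.617
```

drive_tool(series=[-1, 2, 0, 0, 0, 0, 0, -1, 0, 0, 0, 0, 0, 0])

```text
t: 24.5
eef_pos: [0.5238, 0.226, 0.0446]
tool_rot: [-0.0, 0.745, 0.667, 0.0]
contact_force: [0.4, -0.8, -6.0]
gripper_width: 0.616
```

drive_tool(series=[-1, 1.5, 0, 0, 0, 0, 0, -1, 0, 0, 0, 0, 0, 0])

```text
t: 24.75
eef_pos: [0.5239, 0.2269, 0.0445]
tool_rot: [0.0, 0.745, 0.667, -0.0]
contact_force: [-0.7, -0.1, -4.9]
gripper_width: 0.619
```

drive_tool(series=[-1, 1.5, 0, 0, 0, 0, 0, -1, 0, 0, 0, 0, 0, 0])

```text
t: 25.0
eef_pos: [0.5238, 0.227, 0.0444]
tool_rot: [0.001, 0.745, 0.667, -0.001]
contact_force: [-2.0, -4.1, -2.7]
gripper_width: 0.617
```

The stop contact comes out at y ≈ 118 mm, agreeing with the image estimate of about 117. I'll back off 1 mm, go to the fence, then settle onto the bed.

drive_tool(series=[-1, -2, 1, 0, 0, 0, 0, -1, 0, 0, 0, 0, 0, 0])

```text
t: 25.25
eef_pos: [0.525, 0.2268, 0.0446]
tool_rot: [-0.0, 0.745, 0.667, 0.0]
contact_force: [0.0, -1.8, -6.4]
gripper_width: 0.617
```

drive_tool(series=[-1, 0, 1.5, 0, 0, 0, 0, -1, 0, 0, 0, 0, 0, 0])

```text
t: 25.5
eef_pos: [0.5251, 0.2268, 0.0445]
tool_rot: [-0.001, 0.745, 0.667, -0.001]
contact_force: [-4.4, -0.5, -1.1]
gripper_width: 0.618
```

drive_tool(series=[-1, 0, 1.5, 0, 0, 0, 0, -1, 0, 0, 0, 0, 0, 0])

```text
t: 25.75
eef_pos: [0.5251, 0.2268, 0.0444]
tool_rot: [-0.001, 0.745, 0.667, -0.002]
contact_force: [-8.1, -0.7, 2.9]
gripper_width: 0.619
```

```bash
cat > st.py <<'E'
from h import *
o=bot.get_obs();f=o['contact_force'];t=o['torque'];q=o['tool_rot'];psi=2*np.arctan2(q[2],q[1])
X=np.array([np.cos(psi),np.sin(psi)]);Y=np.array([np.sin(psi),-np.cos(psi)])
from scipy.spatial.transform import Rotation as R
print('t',o['t'],'pos',o['eef_pos'].round(4),'psi',round(psi,4),'tilt tool axis',(R.from_quat(q[[1,2,3,0]]).as_matrix()[:,2]*1000).round(1),'w',round(o['gripper_width'],3))
print('F stopdir %.1f fencedir %.1f z %.1f'%(f[:2]@X,f[:2]@Y,f[2]),'M about X %.2f Y %.2f z %.2f'%(t[:2]@X,t[:2]@Y,t[2]))
E
python3 st.py
```

```text
t 25.75 pos [0.5251 0.2268 0.0444] psi 1.4611 tilt tool axis [-4.4e+00 -8.0e-01 -1.0e+03] w 0.619
F stopdir -1.6 fencedir -8.0 z 2.9 M about X 2.03 Y -0.41 z -0.40
```

The yaw moment puts the contact toward the bar's −y end, so I'll trim the yaw and tilt.

drive_tool(series=[-1, 0, 0, 0, -0.004, 0, 0.008, -1, 0, 0, 0, 0, 0, 0])

```text
t: 26.0
eef_pos: [0.5254, 0.2268, 0.0442]
tool_rot: [0.001, 0.747, 0.665, -0.0]
contact_force: [-7.4, -0.3, -2.1]
gripper_width: 0.616
```

```bash
python3 st.py
```

```text
t 26.0 pos [0.5254 0.2268 0.0442] psi 1.4549 tilt tool axis [ 4.0e-01 -1.2e+00 -1.0e+03] w 0.616
F stopdir -1.2 fencedir -7.3 z -2.1 M about X 1.68 Y -0.27 z 0.10
```

drive_tool(series=[-1, 0, 0, 1.5, 0, 0, 0, -1, 0, 0, 1.5, 0, 0, 0, -1, 3, 0, 0, 0, 0, 0, -1, 0, 2, 0, -0.002, 0, 0, -1, 0, 0, 0, 0, 0, 0, -1, 0, 0, 0, 0, 0, 0])

```text
t: 26.75
eef_pos: [0.5254, 0.2267, 0.0441]
tool_rot: [0.003, 0.747, 0.665, -0.003]
contact_force: [-25.3, -14.3, 39.8]
gripper_width: 0.616
```

```bash
python3 st.py
```

```text
t 26.75 pos [0.5254 0.2267 0.0441] psi 1.4544 tilt tool axis [   -1.1    -8.6 -1000. ] w 0.616
F stopdir -17.1 fencedir -23.4 z 39.8 M about X 4.95 Y -3.02 z 0.36
```

drive_tool(series=[-1, 0, 0, -1.3, 0, 0.004, 0, -1, 0, 0, -1.2, 0, 0.004, 0, -1, 0, 0, 0, 0, 0, 0, -1, 0, 0, 0, 0, 0, 0])

```text
t: 27.25
eef_pos: [0.5254, 0.2269, 0.0442]
tool_rot: [-0.001, 0.747, 0.665, -0.0]
contact_force: [-17.2, -8.9, 15.2]
gripper_width: 0.616
```

```bash
python3 st.py
```

```text
t 27.25 pos [0.5254 0.2269 0.0442] psi 1.4546 tilt tool axis [-9.e-01  8.e-01 -1.e+03] w 0.616
F stopdir -10.8 fencedir -16.1 z 15.2 M about X 3.29 Y -2.18 z 0.28
```

I'll unload the bed and fence friction, push the stop first, then the fence, so the forces really go into both faces.

drive_tool(series=[-1, 0, -4, -1.2, 0, 0, 0, -1, 3, 0, 0, 0, 0.003, 0, -1, 0, 0, 0, 0, 0, 0, -1, 0, 0, 0, 0, 0, 0])

```text
t: 27.75
eef_pos: [0.5251, 0.227, 0.0443]
tool_rot: [0.001, 0.748, 0.664, 0.002]
contact_force: [-5.4, -13.5, -0.3]
gripper_width: 0.617
```

```bash
python3 st.py
```

```text
t 27.75 pos [0.5251 0.227  0.0443] psi 1.4522 tilt tool axis [    3.1     1.3 -1000. ] w 0.617
F stopdir -14.0 fencedir -3.8 z -0.3 M about X 0.90 Y -2.72 z 0.59
```

drive_tool(series=[-1, 0, 0, 0, 0, 0, -0.004, -1, 0, 3, 0, 0, 0, 0, -1, 0, 3, 0, -0.002, 0, 0, -1, 0, 0, 0.6, 0, 0, 0, -1, 0, 0, 0, 0, 0, 0, -1, 0, 0, 0, 0, 0, 0])

```text
t: 28.5
eef_pos: [0.5254, 0.2269, 0.0442]
tool_rot: [-0.001, 0.746, 0.665, -0.002]
contact_force: [-24.3, -13.9, 21.6]
gripper_width: 0.619
```

```bash
python3 st.py
```

```text
t 28.5 pos [0.5254 0.2269 0.0442] psi 1.4561 tilt tool axis [   -3.5    -1.3 -1000. ] w 0.619
F stopdir -16.6 fencedir -22.5 z 21.6 M about X 4.51 Y -3.44 z -0.24
```

drive_tool(series=[-1, 2, 0, -0.7, -0.003, 0.002, 0, -1, 0, 0, 0, 0, 0, 0, -1, 0, 0, 0, 0, 0, 0, -1, 0, 0, 0, 0, 0, 0, -1, 0, 0, 0, 0, 0, 0, -1, 0, 0, 0, 0, 0, 0, -1, 0, 0, 0, 0, 0, 0, -1, 0, 0, 0, 0, 0, 0])

```text
t: 29.5
eef_pos: [0.5254, 0.2269, 0.0442]
tool_rot: [0.0, 0.747, 0.665, -0.001]
contact_force: [-22.2, -17.8, 20.0]
gripper_width: 0.618
```

```bash
python3 st.py
python3 - <<'E'
from h import *
a=cam('top');b=cam('scene')
A=cv2.resize(b['pixels'][195:300,260:400],(800,600),interpolation=cv2.INTER_CUBIC)
B=cv2.resize(b['pixels'][100:300,140:280],(315,450),interpolation=cv2.INTER_CUBIC)
C=cv2.resize(a['pixels'][150:270,95:235],(480,411),interpolation=cv2.INTER_CUBIC)
A=cv2.resize(A,(480,360));R=np.zeros((600,800,3),np.uint8)
R[:360,:480]=A;R[360:600,:280]=cv2.resize(C,(280,240));R[:450,485:800]=B
R[455:600,290:800]=cv2.resize(a['pixels'][90:250,80:512],(510,189))[:145]
cv2.imwrite('pics/fin.png',R)
E
python3 st.py
```

```text
t 29.5 pos [0.5254 0.2269 0.0442] psi 1.4555 tilt tool axis [   -1.5    -2.4 -1000. ] w 0.618
F stopdir -20.3 fencedir -20.0 z 20.0 M about X 4.51 Y -3.95 z -0.04
t 29.6 pos [0.5254 0.2269 0.0442] psi 1.4555 tilt tool axis [   -1.6    -2.4 -1000. ] w 0.616
F stopdir -19.4 fencedir -21.0 z 19.5 M about X 4.52 Y -4.02 z 0.02
```

View pics/fin.png

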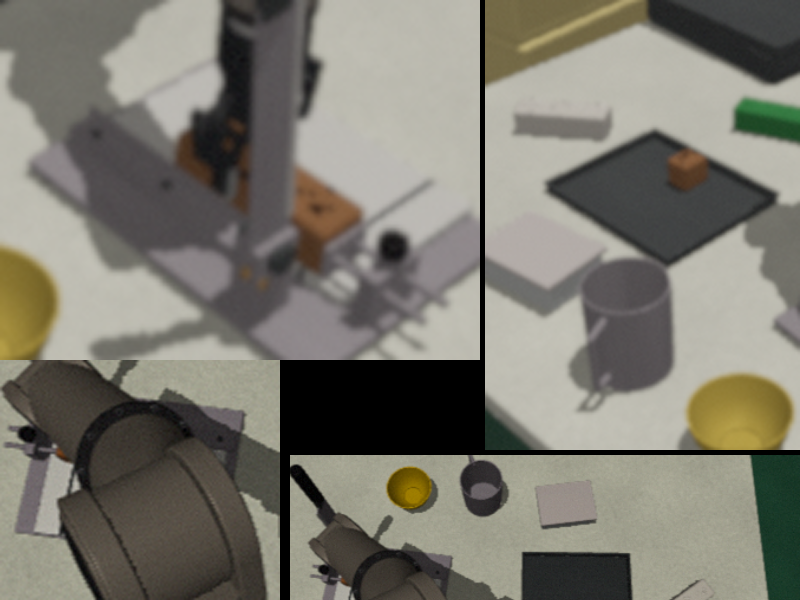

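The bar lies along the fence with its end at the stop plate (about 340,235). The stub is in the tray (687,168), and the bystanders haven't moved. Handing in.

```bash
python3 -c "
from station import bot
print(bot.hand_in())"; python3 st.py
```

```text
the job is handed in; nothing more can be done
None
the job is handed in; nothing more can be done
```

The stub is on the tray floor next to where the bar lay. The long bar is on the bed, still gripped with the grip force set to 80 N, and pressed against both fence and stop. I handed in at about 29.6 s of the 67 s allowed.

**Last checks:**
- **Forces:** about 20 N against the fence, 20 N against the stop and 20 N onto the bed. The stop slips at about 60 N.
- **Alignment:** the yaw moment was about 0, so fence contact was even along the bar. Tilt was under 3 mrad, and the pose did not change over the last second.
- **Pictures:** the bar sits in the corner and the stub in the tray. The jug, bowl, tub and blade look untouched.
- **Stop position:** I did not measure it again at the end. First contact put it about 118 mm along the cutter, against 117 mm from the images.

**What disagreed:**
- **First grasp of the bar:** it closed on nothing, because the fingertips sit about 26 mm higher than the documented tool offset. I found this by gently touching the bar's top, then regripped lower. The bar did not move.
- **Brief overpress:** pressing down on the bed through the bar once reached about 40 N. I eased it off straight away.
- **Cameras:** the scene camera differed from the top camera by a few mm, so I relied on the top camera and on contact.

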